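# Slide a nameplate blank off its stand and lay it on the engraving rest

### The job

The blue nameplate blank is wanted on the engraving rest, but it lies sunk between the rails of its stand where it cannot be gripped. First move the glue stick from in front of it to a free spot on the counter, keeping it upright; then slide the blue plate along its lane until its front end sticks out well past the stand's open front edge (but does not fall off), and only then take it by its sides and lay it flat on the rubber top of the engraving rest, centred and lengthwise along it. Do not drop the plate on the counter, and leave the other two plates and everything else on the counter where they are.

Things in the scene. Friction and masses are not known exactly. Their poses are not given: they have to be found in the camera images.
- plate_blue: blue flat metal nameplate blank, 100 (its x) x 48 (its y) x 6 mm thick, 50 g, with a small dark hole near each end; origin at the centre of its underside, z up. It lies loose in one of the three lanes of the stand, its x axis along the lane, its -x end towards the open front; about 2 mm of play at each side. It tips off if over half of it overhangs.
- plate_red: the same plate in red, in another lane; leave it in place
- plate_yellow: the same plate in yellow, in another lane; leave it in place
- blank_stand: fixed dark wooden stand, 175 (its x) x 196 (its y) mm, origin at the centre of its underside. Three parallel lanes along x, centre lines at y = -62, 0, +62 mm; lane floors 45 mm above the counter and 52 mm wide, between rails 10 mm wide and 8 mm high (tops 2 mm above a plate's). The rear end has a lip 6 mm thick, 8 mm high, inner face at x = +81.5 mm.
- stand_front (a point): middle of the stand's open front edge (x = -87.5 mm of the stand, towards the robot), at lane floor height, 45 mm above the counter; the lanes are open here, with nothing below down to the counter. At the start each plate's front end is 8 to 25 mm behind this edge, leaving 44 to 61 mm of bare lane floor behind its rear end.
- engraving_rest: fixed engraving rest: a grey foot 130 (its x) x 110 x 8 mm high carrying a narrow upright with a black rubber top, 100 (its x) x 30 (its y) mm; origin at the centre of its underside on the counter, z up. The plate is laid on the rubber top with its length along the rest's x, either way round; the 48 mm plate then overhangs it by 9 mm at each side.
- rest_top (a point): centre of the rubber top of the engraving rest, 50 mm above the counter; axes as the engraving rest
- glue_stick: glue stick with a red cap standing upright, 26 mm across, 94 mm tall, 35 g, origin at the centre of its underside; it stands on the counter just in front of the blue plate's lane, 6 to 27 mm off the stand's front edge, and is easily knocked over
- sanitiser: white pump bottle, 76x62x181 mm; bystander, leave it in place; origin at the underside, near the middle
- pencil_pot: beige pot of pencils, 74 mm across, 168 mm tall; bystander, leave it in place; origin at the underside, near the middle
- tape_dispenser: coral desk tape dispenser, 139 (its x) x 69 x 76 mm tall; bystander, leave it in place; origin at the underside, near the middle
- stapler: dark green desk stapler, 124x78x46 mm; bystander, leave it in place; origin at the underside, near the middle
- washi_4: green striped roll of tape lying flat, 46 mm across, 15 mm high; bystander, leave it in place; origin at the underside, near the middle
- eraser_0: block eraser, 46x37x12 mm; bystander, leave it in place; origin at the underside, near the middle
- pocket_book_0: coral pocket notebook lying flat, 104x148x12 mm; bystander, leave it in place; origin at the underside, near the middle
Things that resemble listed ones, but are neither listed nor needed, are in the scene too. There is more than one size of the plate_blue; the job needs the larger. What is shaped like the glue_stick but turquoise is not meant.

How it is judged:
On the way, in this order (a step that is already met when the one before it is completed fails the run):
1. the glue stick has been moved at least 40 mm and stands upright on the counter (distance of glue_stick from where it was at the start of the episode above 0.04 m and height (world z) of glue_stick below 0.01 m and angle between glue_stick's own z axis and vertical below 0.15 rad and linear speed of glue_stick below 0.05 m/s), for 0.2 s.
2. the blue plate still lies flat on its lane floor with its front end at least 20 mm past the stand's front edge (x of plate_blue in the frame of blank_stand between -0.0875 and -0.0575 m and height (world z) of plate_blue between 0.041 and 0.0485 m and angle between plate_blue's own z axis and vertical below 0.1 rad), for 0.1 s.
At the end, for the whole second after the job is handed in: the blue plate lies flat and still on the rubber top of the engraving rest, its centre within 12 mm of the top's centre and its length within 0.2 rad of the rest's; the glue stick stands upright on the counter (horizontal distance between plate_blue and rest_top below 0.012 m and angle between the x axis of plate_blue and the x axis of engraving_rest, either way round below 0.2 rad and z of plate_blue in the frame of rest_top between -0.003 and 0.004 m and angle between plate_blue's own z axis and vertical below 0.08 rad and linear speed of plate_blue below 0.02 m/s and height (world z) of glue_stick below 0.01 m and angle between glue_stick's own z axis and vertical below 0.15 rad); the robot touches nothing.
It fails at once if the glue stick is tipped over (more than 0.5 rad) (angle between glue_stick's own z axis and vertical above 0.5 rad).
It fails at once if the blue plate falls to the counter (its centre below 25 mm) (height (world z) of plate_blue below 0.025 m).
It fails at once if another plate is moved by more than 15 mm (distance of any of plate_red, plate_yellow from where it was at the start of the episode above 0.015 m).
It fails at once if a bystander is moved by more than 20 mm (distance of any of sanitiser, pencil_pot, tape_dispenser, stapler, washi_4, eraser_0, pocket_book_0 from where it was at the start of the episode above 0.02 m).
It also fails if it takes over 64 s, if anything falls off the work surface, if the arm or the gripper's body presses on something with over 40 N, if the wrist force passes 120 N, or if a joint passes its speed limit or range.

### The arm

A 7-joint arm with a two-finger parallel gripper is mounted at the origin on a cart in front of the work surface, level with it; the furniture and walls round the work are solid. World frame = base frame: x ahead of the robot, y to its left, z up, the work surface at z = 0. Lengths are in m, angles in rad, forces in N, time in s.
With the tool pointing down it reaches from about 0.35 to 0.9 m from the base axis. Payload 19.9 kg.
Tool frame: the origin (TCP) lies at the very end of the fingers, on their centre line; the grasp point (between the pads) lies 19 mm behind it (robot.hold_point_z is the distance from the TCP to the grasp point, in m); z points along the fingers, y is the line along which they close (so a half turn about z gives the same grasp; the last joint's range is limited). The gripper opens to 94 mm and grips with 3 to 60 N. Pads are 16 mm wide; open, the fingers measure 119 mm over their backs; the gripper's body (75 mm by 177 mm) begins 78 mm behind the grasp point.
Start: joints at [1.175, 0.417, -0.01, 1.614, 0.005, 1.111, -0.053], TCP at [0.217, -0.586, 0.205] pointing down, gripper open.
Joint ranges: [-2.81, 2.81], [-0.39, 2.02], [-1.27, 1.25], [0.06, 2.57], [-1.19, 4.33], [0.19, 2], [-2.82, 2.82]. Speed limits (rad/s): [1.89, 1.89, 2.39, 2.39, 3.01, 3.01, 3.01].

### API

Orientations are given as a rotation vector (axis times angle).
In Python, from bench import robot, imaging gives the robot as it stands.
- The arm moves only by the tool step_arm, never from a script. Its argument "plan" is one flat list of numbers, 7 for each row, row after row: the shift along the tool's x, y, z in m, then the turn, a rotation vector about the tool's x, y, z in degrees, then the finger opening in m, from 0 to 0.094. In form: [dx, dy, dz, rx, ry, rz, hand, dx, dy, dz, rx, ry, rz, hand, ...]. A call has 1 to 10 rows; each row is the pose to reach, as a shift and turn from the pose commanded when the call began, along the tool's axes at that moment; what a row does not reach only later rows make up. A row lasts 1/8 s, in which the tool goes at most 62.5 mm and 10.7 degrees, less where a joint would pass 70% of its speed; a pose out of reach is approached as far as the arm can. A call with a gripper value outside its range is refused whole. The fingers move at their own pace and stop on an object; "newtons" is the grip in N (left out, the last holds). Time passes only in rows, so rows that repeat a pose let the fingers close. It gives the time, the measured TCP pose, the force, the opening and the grip force at its end, in the units of the state.
- robot.get_obs(): the state, without advancing time (a new reading comes with each control period).
- imaging.capture(name): name is "scene" or "side" or "wrist"; returns the picture (384x512x3 uint8, red, green, blue); there is no depth.
- imaging.calibration(name): a dict with "fx", "fy", "cx", "cy" (pixels), "xyz" and "rotation" of the camera in the world; the wrist camera has in their place "hand_eye" (4x4, takes a point from camera to tool coordinates, whose origin is the TCP and whose axes are the flange's). Camera axes: x right, y down, z forward; pixel columns grow to the right and rows downward; lengths in m; the calibration is good to about 2 mm. The wrist camera is an equidistant fisheye: a pixel r from the principal point sees the ray r / f radians off the axis. A picture is of the moment at which its call begins: read the wrist's pose just before it. calibration takes no time and is no camera call.
- robot.finish_job(): hands the job in; it is judged then, once.
The state is a dict: "clock": time; "joint_positions": joint angles; "dq": joint speeds; "effort": joint torques, N m; "ee_pos": TCP position; "orientation": TCP orientation; "wrist_force": force on the tool from outside, world axes, zero at the start; "torque": the same for the moment, N m; "finger_gap": opening from 0.0 (shut) to 1.0 (fully open); "grasp_force": force on a finger pad.
Only numpy, scipy, OpenCV 4.12 (cv2) and the standard library are available. Lean on these libraries where they do the work, as an engineer would, in place of code of your own. Each camera call takes 0.05 s, during which the arm holds its last target. There are 200 camera calls.

## Working session

There is one attempt and no reset: what is moved stays moved. The work goes in short steps, Python scripts to look and compute and a tool call to move; the robot and the scene stay as the last step left them, time stands still between calls to the robot, and variables do not carry over. Pictures are saved under pics/ and viewed, at most 12 in all, crops included, and the job is handed in when it is done.

Besides the shell and the picture viewer there is one more tool, called after "Request:" by a JSON object that holds its "method" and its "body", one argument or row to a line. step_arm: Moves the arm, as the interface text tells. Its arguments: {"type":"object","properties":{"plan":{"type":"array"},"newtons":{"type":"number"}},"required":["plan"]}

```bash
mkdir -p pics; ls; cat > h.py <<'E'
import numpy as np, cv2
from bench import robot, imaging
from scipy.spatial.transform import Rotation as R
def ray(name,u,v,obs=None):
    c=imaging.calibration(name)
    if name=="wrist":
        x=(u-c["cx"])/c["fx"]; y=(v-c["cy"])/c["fy"]; r=np.hypot(x,y)+1e-12
        d=np.array([x/r*np.sin(r),y/r*np.sin(r),np.cos(r)])
        H=np.array(c["hand_eye"]); Rt=R.from_rotvec(obs["orientation"]).as_matrix()
        return np.array(obs["ee_pos"])+Rt@H[:3,3], Rt@H[:3,:3]@d
    M=np.array(c["rotation"]); 
    M=M if M.shape==(3,3) else R.from_rotvec(M).as_matrix()
    return np.array(c["xyz"]), M@np.array([(u-c["cx"])/c["fx"],(v-c["cy"])/c["fy"],1.])
def hit(name,u,v,z,obs=None):
    o,d=ray(name,u,v,obs); return o+d*(z-o[2])/d[2]
E
python3 - <<'E'
from h import *
o=robot.get_obs(); print({k:np.round(v,3) for k,v in o.items()})
for n in("scene","side","wrist"):
    print(n,imaging.calibration(n))
    cv2.imwrite(f"pics/{n}0.png",imaging.capture(n)[:,:,::-1])
a=cv2.imread("pics/scene0.png");b=cv2.imread("pics/side0.png")
E
```

```text
pics
{'clock': np.float64(0.0), 'joint_positions': array([ 1.175,  0.418, -0.01 ,  1.614,  0.005,  1.111, -0.053]), 'dq': array([-0.001, -0.001,  0.   ,  0.   ,  0.   , -0.001,  0.001]), 'effort': array([-0.0000e+00, -8.5127e+01,  6.3900e-01, -4.2600e+01, -4.9000e-02,
        1.9000e-02,  0.0000e+00]), 'ee_pos': array([ 0.216, -0.586,  0.205]), 'orientation': array([-3.091, -0.553,  0.   ]), 'wrist_force': array([-0.374,  0.422, -0.144]), 'torque': array([-0.008, -0.046,  0.001]), 'grasp_force': np.float64(0.0), 'finger_gap': np.float64(1.002)}
scene {'fx': 489.75104538945794, 'fy': 489.75104538945794, 'cx': 255.08696487693967, 'cy': 189.9283510884969, 'xyz': array([1.12130552, 0.70667798, 1.45125615]), 'rotation': array([-0.96149139, -2.67019469,  0.82993959])}
side {'fx': 444.90793972916714, 'fy': 444.90793972916714, 'cx': 261.2576058691771, 'cy': 188.37707404646704, 'xyz': array([ 1.10473881, -0.59237154,  1.14071499]), 'rotation': array([-2.33501055, -0.96671034,  0.31198191])}
wrist {'fx': 297.3186396354542, 'fy': 297.3186396354542, 'cx': 252.362332242412, 'cy': 187.22830694065814, 'hand_eye': array([[ 1.63699481e-03, -9.69121219e-01, -2.46579364e-01,
         7.18601677e-02],
       [ 9.99998559e-01,  1.47576826e-03,  8.38651343e-04,
        -5.25689162e-04],
       [-4.48860812e-04, -2.46580382e-01,  9.69122239e-01,
        -1.79949166e-01],
       [ 0.00000000e+00,  0.00000000e+00,  0.00000000e+00,
         1.00000000e+00]])}
```

View pics/scene0.png

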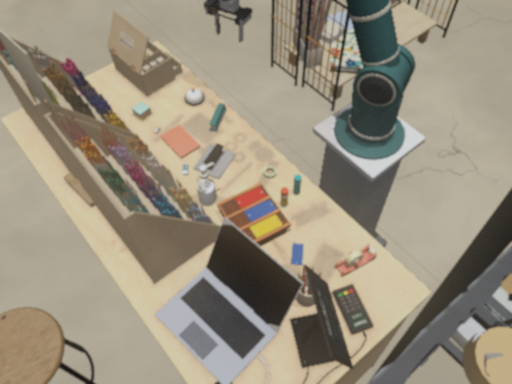

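View pics/side0.png

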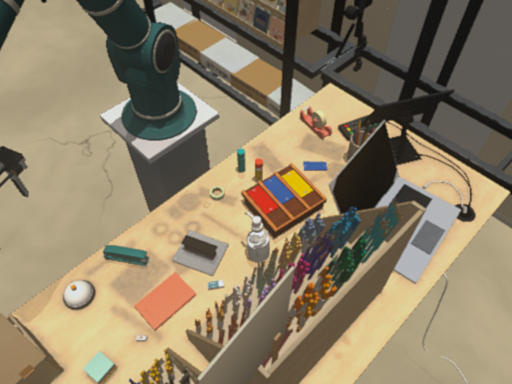

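The blue plate in the stand's middle lane is at scene (260,211), and a smaller loose blue plate lies on the counter at (297,254). The red-capped stick stands at (284,197), with a turquoise one at (297,184). The engraving rest is at about (215,160). I'll enlarge both views to confirm.

```bash
python3 - <<'E'
from h import *
a=cv2.imread("pics/scene0.png")[130:270,180:320];b=cv2.imread("pics/side0.png")[145:285,165:335]
f=lambda i:cv2.resize(i,(400,int(400*i.shape[0]/i.shape[1])),interpolation=cv2.INTER_CUBIC)
A,B=f(a),f(b);h=max(len(A),len(B));p=lambda i:cv2.copyMakeBorder(i,0,h-len(i),0,0,0)
cv2.imwrite("pics/crop1.png",np.hstack([p(A),p(B)]))
for n in("scene","side"):
    im=cv2.imread(f"pics/{n}0.png");hsv=cv2.cvtColor(im,cv2.COLOR_BGR2HSV)
    for nm,lo,hi in(("blue",(105,120,60),(125,255,255)),("red",(0,200,120),(6,255,255)),("red2",(174,180,120),(180,255,255)),("yel",(22,170,120),(34,255,255)),("teal",(85,120,60),(100,255,255))):
        m=cv2.inRange(hsv,lo,hi)
        k,l,s,c=cv2.connectedComponentsWithStats(m)
        for i in range(1,k):
            if s[i,4]>25:
                u,v=c[i]; print(n,nm,s[i],np.round(c[i],1),"z=.05:",np.round(hit(n,u,v,.05)[:2],3))
E
```

```text
side blue [304 162  22   8 148] [314.7 165.9] z=.05: [0.592 0.176]
side blue [264 176  30  27 355] [278.3 189.3] z=.05: [0.574 0.027]
side red [247 186  31  28 388] [262.3 199.4] z=.05: [ 0.566 -0.035]
side yel [282 170  31  27 411] [297.2 183. ] z=.05: [0.599 0.086]
side teal [238 149   6   6  30] [240.5 151.5] z=.05: [0.381 0.051]
side teal [332 217  13  14  39] [338.1 222.8] z=.05: [0.78  0.062]
side teal [342 221  10  12  59] [346.5 226.4] z=.05: [0.805 0.069]
```

View pics/crop1.png

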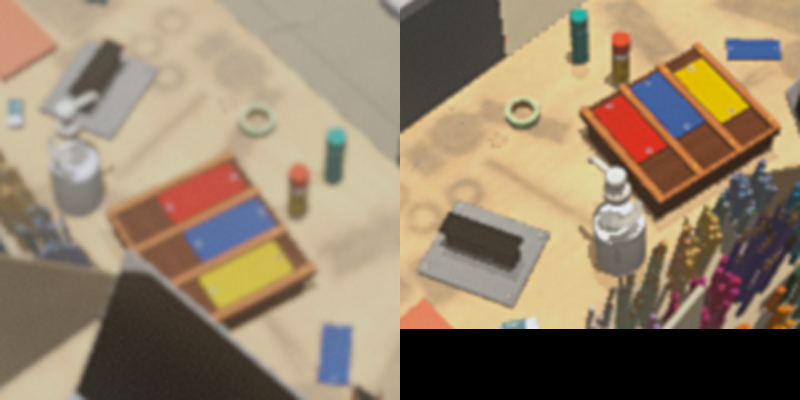

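View pics/wrist0.png

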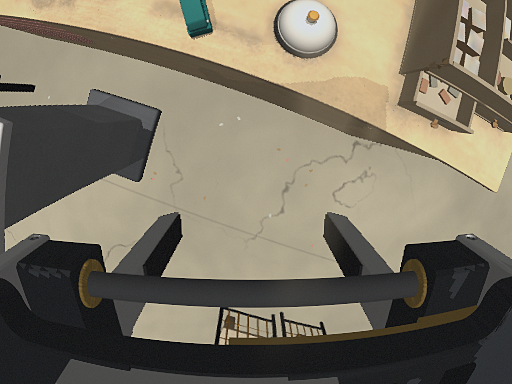

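The crops confirm three things. The large blue plate is the middle one in the stand, the red-capped stick stands in front of its lane, and the rest is the grey foot with a black top near the sanitiser. Next I'll get world positions from the side view.

```bash
python3 - <<'E'
from h import *
im=cv2.imread("pics/side0.png");hsv=cv2.cvtColor(im,cv2.COLOR_BGR2HSV)
def rect(m,z,box):
    mm=np.zeros_like(m);x0,y0,x1,y1=box;mm[y0:y1,x0:x1]=m[y0:y1,x0:x1]
    k,l,s,c=cv2.connectedComponentsWithStats(mm);i=1+np.argmax(s[1:,4])
    p=cv2.findContours((l==i).astype(np.uint8),0,1)[0][0][:,0]
    P=np.array([hit("side",u,v,z)[:2] for u,v in p],np.float32)*1000
    r=cv2.minAreaRect(P); b=cv2.boxPoints(r); e=b[1]-b[0];f=b[2]-b[1]
    L=e if np.hypot(*e)>np.hypot(*f) else f
    return np.round(r[0],1),np.round(r[1],1),"long axis deg",round(float(np.degrees(np.arctan2(L[1],L[0])))%180,1),s[i,4]
box=(240,165,320,215)
print("blue",rect(cv2.inRange(hsv,(105,120,60),(125,255,255)),.051,(240,172,320,220)))
print("red",rect(cv2.inRange(hsv,(0,200,120),(6,255,255)),.051,box))
print("yel",rect(cv2.inRange(hsv,(22,170,120),(34,255,255)),.051,box))
foot=cv2.inRange(hsv,(0,0,90),(180,45,190))
print("foot",rect(foot,.008,(168,225,235,280)))
dark=cv2.inRange(hsv,(0,0,0),(180,120,75))
print("rubber",rect(dark,.05,(175,228,235,265)))
q=lambda u,v:(165+(u-400)*.425,145+v*.425)
for n,u,v,z in(("gluecaptop",621,37,.094),("gluebase",621,80,0),("turq top",579,14,.094),("washi",522,111,.015),("sanit top",616,172,.17),("sanit base",620,268,0),("smallblue",753,49,.004)):
    print(n,np.round(hit("side",*q(u,v),z),3))
s=lambda u,v:(180+u*.35,130+v*.35)
for n,u,v,z in(("gluecaptop",299,170,.094),("gluebase",298,212,0),("turq top",336,134,.094),("sanit base",78,205,0),("sanit top",70,105,.17),("pot",0,0,0)):
    print("sc",n,np.round(hit("scene",*s(u,v),z),3))
print("pot",hit("side",360,140,.1), "stapler",hit("side",125,255,.03))
E
```

```text
blue (array([573.8,  26.8]), array([44.4, 97.5]), 'long axis deg', 170.2, np.int32(355))
red (array([565.7, -35. ]), array([46.2, 99.1]), 'long axis deg', 170.6, np.int32(388))
yel (array([597.7,  85.1]), array([ 49.5, 102.3]), 'long axis deg', 171.2, np.int32(411))
foot (array([ 549.8, -270.6]), array([127.1, 107.8]), 'long axis deg', 23.4, np.int32(1012))
rubber (array([ 555.9, -275.2]), array([100.1,  38.7]), 'long axis deg', 23.2, np.int32(412))
gluecaptop [0.478 0.039 0.094]
gluebase [0.477 0.041 0.   ]
turq top [0.41  0.028 0.094]
washi [ 0.429 -0.098  0.015]
sanit top [ 0.657 -0.149  0.17 ]
sanit base [ 0.681 -0.165  0.   ]
smallblue [0.571 0.21  0.004]
sc gluecaptop [0.475 0.042 0.094]
sc gluebase [0.472 0.042 0.   ]
sc turq top [0.407 0.031 0.094]
sc sanit base [ 0.674 -0.14   0.   ]
sc sanit top [ 0.653 -0.157  0.17 ]
sc pot [ 0.558 -0.48   0.   ]
pot [0.64722956 0.32521289 0.1       ] stapler [ 0.41986591 -0.43232165  0.03      ]
```

Request:
{"method": "step_arm", "body": {
  "plan": [0.235, -0.24, -0.045, 0, 0, 15, 0.094, 0.235, -0.24, -0.045, 0, 0, 15, 0.094, 0.235, -0.24, -0.045, 0, 0, 15, 0.094, 0.235, -0.24, -0.045, 0, 0, 15, 0.094, 0.235, -0.24, -0.045, 0, 0, 15, 0.094, 0.47, -0.483, -0.045, 0, 0, 29.6, 0.094, 0.47, -0.483, -0.045, 0, 0, 29.6, 0.094, 0.47, -0.483, -0.045, 0, 0, 29.6, 0.094, 0.47, -0.483, -0.045, 0, 0, 29.6, 0.094, 0.47, -0.483, -0.045, 0, 0, 29.6, 0.094]
}}

```text
clock: 1.4
ee_pos: [0.4652, -0.0263, 0.2501]
orientation: [3.131, -0.256, 0.001]
wrist_force: [1.2, -0.8, -0.1]
finger_gap: 0.999
grasp_force: 0.0
```

Request:
{"method": "step_arm", "body": {
  "plan": [0.02, -0.05, 0, 0, 0, 0, 0.094, 0.02, -0.05, 0, 0, 0, 0, 0.094, 0.02, -0.05, 0, 0, 0, 0, 0.094]
}}

```text
clock: 1.78
ee_pos: [0.4922, 0.0174, 0.2495]
orientation: [3.131, -0.256, -0.001]
wrist_force: [0.2, -0.3, -1.0]
finger_gap: 1.001
grasp_force: 0.0
```

```bash
cat >> h.py <<'E'
def pose(): 
    o=robot.get_obs(); M=R.from_rotvec(o["orientation"]).as_matrix()
    print("ee",np.round(o["ee_pos"],4),"yaw",np.round(np.degrees(np.arctan2(M[1,0],M[0,0])),2),"tilt",np.round(M[:2,2],4),"t",round(float(o["clock"]),2)); return o
def go(o,p,yaw):
    M=R.from_rotvec(o["orientation"]).as_matrix(); c,s=np.cos(np.radians(yaw)),np.sin(np.radians(yaw))
    T=np.array([[c,s,0],[s,-c,0],[0,0,-1]])
    print("shift",np.round(M.T@(np.array(p)-o["ee_pos"]),4),"turn",np.round(np.degrees(R.from_matrix(M.T@T).as_rotvec()),2))
E
python3 - <<'E'
from h import *
o=pose(); im=imaging.capture("wrist")[:,:,::-1]; cv2.imwrite("pics/w1.png",im)
np.save("w1.npy",np.r_[o["ee_pos"],o["orientation"]])
cv2.imwrite("pics/w1b.png",cv2.resize(im,(800,600),interpolation=cv2.INTER_CUBIC))
E
```

```text
ee [0.4922 0.0174 0.2495] yaw -9.34 tilt [-0.0009 -0.0001] t 1.77
```

View pics/w1b.png

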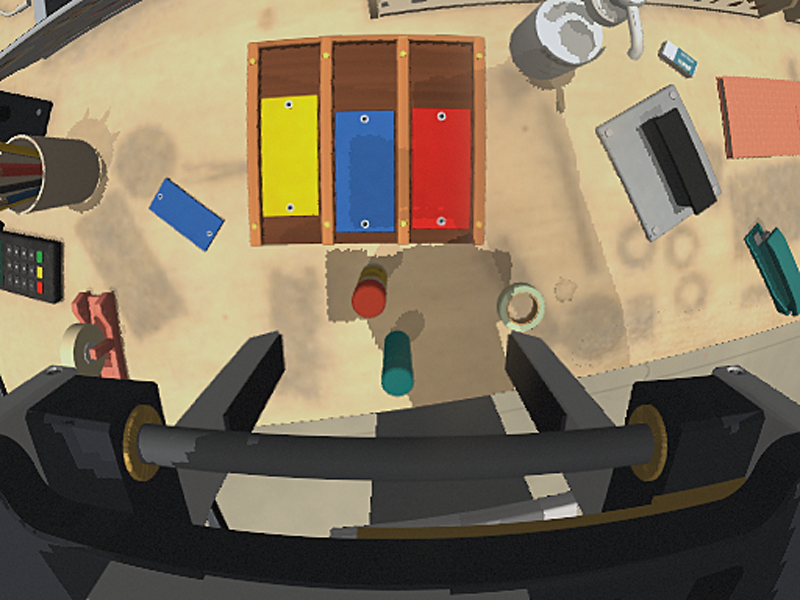

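The wrist view shows the following (800×600 coordinates):
- **Stand:** front rail ends at (253,244) and (484,243).
- **Blue plate:** corners at about (334,110) and (394,232).
- **Red cap:** top face at (369,301), clear of the turquoise stick.
- **Rest:** at (660,162).
- **Free counter:** to the left of the stick, around (280,290).

```bash
python3 - <<'E'
from h import *
d=np.load("w1.npy");o={"ee_pos":d[:3],"orientation":d[3:]}
k=512/800
H=lambda u,v,z:hit("wrist",u*k,v*k,z,o)
for n,u,v,z in(("glue",369,301,.094),("turq",398,380,.094),("frontL",253,244,.053),("frontR",484,243,.053),("rearL",253,42,.053),("rearR",480,39,.053),("hole f",365,224,.051),("hole r",364,119,.051),("tape",112,345,.03),("washi",521,307,.01),("rub1",642,118,.05),("rub2",659,111,.05),("rub3",717,195,.05),("rub4",697,213,.05)):
    print(n,np.round(H(u,v,z)*1000,1))
hsv=cv2.cvtColor(cv2.imread("pics/w1.png"),cv2.COLOR_BGR2HSV)
def rect(m,z,box):
    mm=np.zeros_like(m);x0,y0,x1,y1=(int(t*k) for t in box);mm[y0:y1,x0:x1]=m[y0:y1,x0:x1]
    q,l,s,c=cv2.connectedComponentsWithStats(mm);i=1+np.argmax(s[1:,4])
    p=cv2.findContours((l==i).astype(np.uint8),0,1)[0][0][:,0]
    P=np.array([hit("wrist",u,v,z,o)[:2] for u,v in p],np.float32)*1000
    r=cv2.minAreaRect(P); b=cv2.boxPoints(r); e=b[1]-b[0];f=b[2]-b[1]
    L=e if np.hypot(*e)>np.hypot(*f) else f
    print(np.round(r[0],1),np.round(r[1],1),"deg",round(float(np.degrees(np.arctan2(L[1],L[0])))%180,1),s[i,2:]/k)
rect(cv2.inRange(hsv,(105,120,60),(125,255,255)),.051,(325,100,402,240))
rect(cv2.inRange(hsv,(0,180,100),(8,255,255)),.051,(405,95,480,235))
rect(cv2.inRange(hsv,(22,150,100),(34,255,255)),.051,(255,85,325,225))
rect(cv2.inRange(hsv,(0,0,90),(180,40,230)),.008,(590,80,722,245))
rect(cv2.inRange(hsv,(0,160,60),(10,255,255)),.094,(345,270,395,325))
E
```

```text
glue [475.2  39.9  94. ]
turq [407.5  28.7  94. ]
frontL [529.1 132.5  53. ]
frontR [498.1 -58.3  53. ]
rearL [699.2 103.1  53. ]
rearR [667.6 -81.5  53. ]
hole f [528.7  36.2  51. ]
hole r [613.6  22.7  51. ]
tape [454.  325.9  30. ]
washi [423.6 -94.7  10. ]
rub1 [ 590.  -220.8   50. ]
rub2 [ 595.9 -240.8   50. ]
rub3 [ 513.5 -302.    50. ]
rub4 [ 498.3 -274.5   50. ]
[571.8  30.3] [46.7 99.2] deg 170.7 [  59.375  121.875 4431.25 ]
[564.6 -31.4] [47.6 99.2] deg 171.3 [  59.375  121.875 4453.125]
[595.9  88.6] [48.  99.8] deg 170.2 [  57.8125  121.875  4250.    ]
[ 548.4 -266.2] [129.1 110.3] deg 23.5 [ 125.      157.8125 4381.25  ]
[477.8  40.3] [24.7 27.9] deg 170.5 [ 34.375  37.5   656.25 ]
```

```bash
python3 - <<'E'
from h import *
o=pose(); go(o,[.476,.040,.036],-9.3)
E
```

```text
ee [0.4922 0.0169 0.2497] yaw -9.4 tilt [-0.0006 -0.0003] t 1.82
shift [-0.0196 -0.0202  0.2137] turn [ 0.02  0.03 -0.1 ]
```

Request:
{"method": "step_arm", "body": {
  "plan": [-0.02, -0.02, 0.04, 0, 0, 0, 0.094, -0.02, -0.02, 0.09, 0, 0, 0, 0.094, -0.02, -0.02, 0.14, 0, 0, 0, 0.094, -0.02, -0.02, 0.18, 0, 0, 0, 0.094, -0.02, -0.02, 0.214, 0, 0, 0, 0.094, -0.02, -0.02, 0.214, 0, 0, 0, 0.07, -0.02, -0.02, 0.214, 0, 0, 0, 0.05, -0.02, -0.02, 0.214, 0, 0, 0, 0.03, -0.02, -0.02, 0.214, 0, 0, 0, 0.015, -0.02, -0.02, 0.214, 0, 0, 0, 0.015],
  "newtons": 10
}}

```text
clock: 3.08
ee_pos: [0.4763, 0.0409, 0.0363]
orientation: [3.131, -0.256, 0.001]
wrist_force: [0.1, -0.0, -0.1]
finger_gap: 0.502
grasp_force: 0.0
```

Request:
{"method": "step_arm", "body": {
  "plan": [0, 0, 0, 0, 0, 0, 0.015, 0, 0, 0, 0, 0, 0, 0.015]
}}

```text
clock: 3.32
ee_pos: [0.4761, 0.041, 0.0359]
orientation: [-3.131, 0.255, 0.0]
wrist_force: [1.0, -0.6, -0.3]
finger_gap: 0.294
grasp_force: 0.0
```

Request:
{"method": "step_arm", "body": {
  "plan": [0, 0, 0, 0, 0, 0, 0.015, 0, 0, 0, 0, 0, 0, 0.015, 0, 0, 0, 0, 0, 0, 0.015]
}}

```text
clock: 3.7
ee_pos: [0.4761, 0.041, 0.0358]
orientation: [-3.131, 0.255, 0.0]
wrist_force: [-0.0, -0.1, -0.3]
finger_gap: 0.273
grasp_force: 10.0
```

Request:
{"method": "step_arm", "body": {
  "plan": [0, 0, -0.02, 0, 0, 0, 0.015, -0.01, -0.04, -0.02, 0, 0, 0, 0.015, -0.02, -0.08, -0.02, 0, 0, 0, 0.015, -0.03, -0.11, -0.02, 0, 0, 0, 0.015, -0.03, -0.11, -0.02, 0, 0, 0, 0.015, -0.03, -0.11, -0.012, 0, 0, 0, 0.015, -0.03, -0.11, -0.006, 0, 0, 0, 0.015, -0.03, -0.11, -0.001, 0, 0, 0, 0.015, -0.03, -0.11, 0.001, 0, 0, 0, 0.015, -0.03, -0.11, 0.001, 0, 0, 0, 0.015]
}}

```text
clock: 4.95
ee_pos: [0.4646, 0.1538, 0.0348]
orientation: [3.131, -0.257, 0.0]
wrist_force: [0.5, -0.7, 2.6]
finger_gap: 0.272
grasp_force: 10.0
```

Request:
{"method": "step_arm", "body": {
  "plan": [0, 0, 0, 0, 0, 0, 0.03, 0, 0, 0, 0, 0, 0, 0.05, 0, 0, 0, 0, 0, 0, 0.07, 0, 0, 0, 0, 0, 0, 0.08, 0, 0, -0.05, 0, 0, 0, 0.08, 0, 0, -0.1, 0, 0, 0, 0.06, 0.05, 0.03, -0.16, 0, 0, 0, 0.04, 0.1, 0.06, -0.2, 0, 0, 0, 0.02, 0.1, 0.1, -0.2, 0, 0, 0, 0, 0.1, 0.11, -0.2, 0, 0, 0, 0]
}}

```text
clock: 6.2
ee_pos: [0.5463, 0.0259, 0.2357]
orientation: [3.13, -0.263, 0.003]
wrist_force: [-0.1, 1.2, -0.7]
finger_gap: 0.25
grasp_force: 0.0
```

```bash
python3 - <<'E'
from h import *
o=pose(); im=imaging.capture("wrist")[:,:,::-1]; cv2.imwrite("pics/w2.png",im)
np.save("w2.npy",np.r_[o["ee_pos"],o["orientation"]])
cv2.imwrite("pics/w2b.png",cv2.resize(im,(800,600),interpolation=cv2.INTER_CUBIC))
go(o,[.644,.017,.049],-9.3)
E
```

```text
ee [0.5463 0.0259 0.2357] yaw -9.61 tilt [ 0.0017 -0.0008] t 6.2
shift [ 0.0975 -0.0076  0.1869] turn [ 0.03 -0.1  -0.31]
```

View pics/w2b.png

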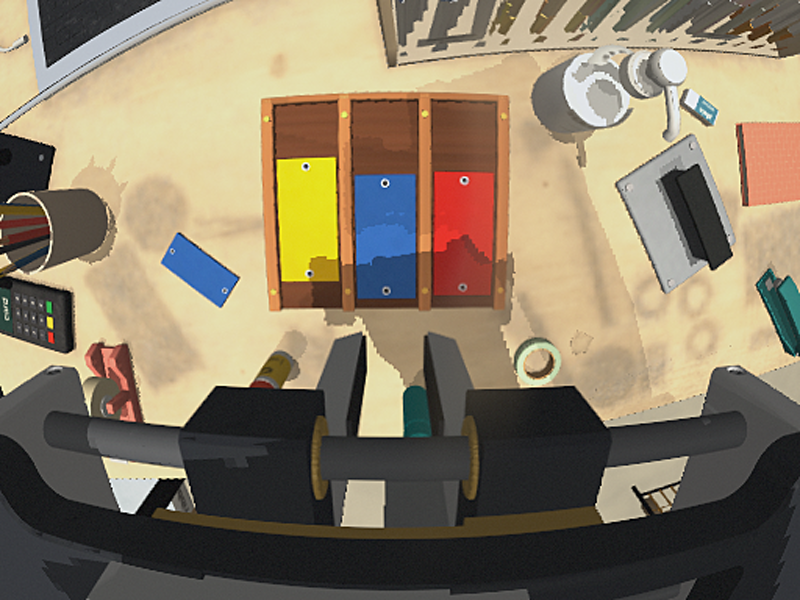

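The wrist view shows the glue stick upright at (275,365). The plates haven't moved, the sanitiser body is at about (580,95), and the rack's base corner is at (392,65). I'll check clearances before moving in behind the plate.

```bash
python3 - <<'E'
from h import *
d=np.load("w2.npy");o={"ee_pos":d[:3],"orientation":d[3:]};k=.64
for n,u,v,z in(("rack corner",395,66,0),("rack right",760,50,0),("sanL",533,95,.12),("sanLbase",545,128,0),("pump",690,65,.17),("nozzle",670,130,.17),("laptop",40,90,.01),("laptop2",200,10,.01),("plate rear hole",385,184,.051),("front hole",387,290,.051),("plate rear",385,174,.051),("lip",385,100,.053),("glue cap",262,383,.094),("glue base",285,355,0)):
    print(n,np.round(hit("wrist",u*k,v*k,z,o)*1000))
E
```

```text
rack corner [717.  -3.  -0.]
rack right [ 724. -424.    0.]
sanL [658. -83. 120.]
sanLbase [ 643. -130.    0.]
pump [ 666. -176.  170.]
nozzle [ 626. -152.  170.]
laptop [800. 369.  10.]
laptop2 [814. 165.  10.]
plate rear hole [613.  22.  51.]
front hole [529.  35.  51.]
plate rear [621.  21.  51.]
lip [678.  11.  53.]
glue cap [482. 142.  94.]
glue base [469. 148.   0.]
```

Request:
{"method": "step_arm", "body": {
  "plan": [0.03, -0.008, 0.0, 0, 10, -0.3, 0, 0.07, -0.008, 0.03, 0, 20, -0.3, 0, 0.095, -0.008, 0.07, 0, 20, -0.3, 0, 0.095, -0.008, 0.11, 0, 20, -0.3, 0, 0.095, -0.008, 0.14, 0, 20, -0.3, 0, 0.095, -0.008, 0.16, 0, 20, -0.3, 0, 0.095, -0.008, 0.16, 0, 20, -0.3, 0]
}}

```text
clock: 7.12
ee_pos: [0.6387, 0.0238, 0.073]
orientation: [3.059, -0.238, 0.534]
wrist_force: [0.8, 0.6, -0.2]
finger_gap: 0.004
grasp_force: 0.0
```

```bash
python3 - <<'E'
from h import *
o=pose(); print(o["wrist_force"],o["finger_gap"]); im=imaging.capture("wrist")[:,:,::-1]; cv2.imwrite("pics/w3.png",im)
M=R.from_rotvec(o["orientation"]).as_matrix();print("tilt deg",np.degrees(np.arcsin(M[0,2])))
print("to go, tool axes",np.round(M.T@(np.array([.641,.018,.050])-o["ee_pos"]),4))
print("push -57mm along lane, tool axes",np.round(M.T@(-.057*np.array([.987,-.162,0])),4))
E
```

```text
ee [0.6387 0.0238 0.073 ] yaw -8.9 tilt [ 0.3346 -0.0533] t 7.12
[ 0.75017495  0.55375279 -0.15699223] 0.0042996958296046914
tilt deg 19.54681167653244
to go, tool axes [-0.0048  0.0053  0.0228]
push -57mm along lane, tool axes [-0.0536 -0.0004 -0.0193]
```

View pics/w3.png

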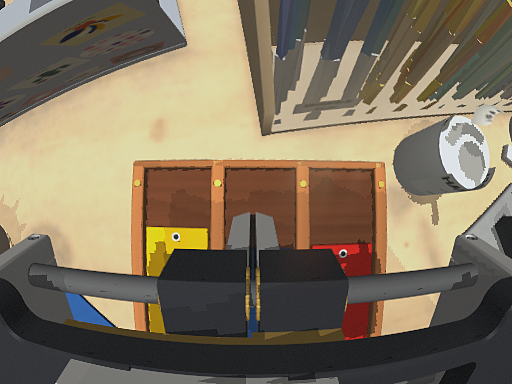

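The closed fingertips hover at (254,213) over the bare floor of the middle lane, about 5 mm left of its centre. The rack and bottle are clear. I'll descend with that correction, then push.

Request:
{"method": "step_arm", "body": {
  "plan": [-0.005, 0.005, 0.005, 0, 0, 0, 0, -0.005, 0.005, 0.014, 0, 0, 0, 0, -0.005, 0.005, 0.023, 0, 0, 0, 0, -0.005, 0.005, 0.023, 0, 0, 0, 0]
}}

```text
clock: 7.68
ee_pos: [0.6424, 0.0166, 0.0507]
orientation: [3.057, -0.241, 0.537]
wrist_force: [-0.1, 0.5, 0.9]
finger_gap: 0.006
grasp_force: 0.0
```

Request:
{"method": "step_arm", "body": {
  "plan": [-0.0056, 0, -0.002, 0, 0, 0, 0, -0.0112, 0, -0.004, 0, 0, 0, 0, -0.0168, 0, -0.006, 0, 0, 0, 0, -0.0224, 0, -0.008, 0, 0, 0, 0, -0.028, 0, -0.01, 0, 0, 0, 0, -0.0336, 0, -0.012, 0, 0, 0, 0, -0.0392, 0, -0.014, 0, 0, 0, 0, -0.0448, 0, -0.016, 0, 0, 0, 0, -0.0494, 0, -0.0178, 0, 0, 0, 0, -0.0494, 0, -0.0178, 0, 0, 0, 0]
}}

```text
clock: 8.93
ee_pos: [0.5903, 0.025, 0.0513]
orientation: [3.057, -0.241, 0.538]
wrist_force: [-0.3, 0.4, -0.2]
finger_gap: 0.004
grasp_force: 0.0
```

Request:
{"method": "step_arm", "body": {
  "plan": [0.01, 0, -0.028, 0, 0, 0, 0, 0.02, 0, -0.056, 0, 0, 0, 0, 0.0, 0, -0.1, 0, -6, 0, 0.03, -0.02, 0, -0.14, 0, -13, 0, 0.06, -0.043, 0, -0.18, 0, -19.8, 0, 0.094, -0.043, 0, -0.195, 0, -19.8, 0, 0.094, -0.043, 0, -0.195, 0, -19.8, 0, 0.094]
}}

```text
clock: 9.8
ee_pos: [0.4857, 0.0415, 0.2199]
orientation: [3.13, -0.248, 0.011]
wrist_force: [0.1, 0.1, -1.2]
finger_gap: 0.5
grasp_force: 0.0
```

```bash
python3 - <<'E'
from h import *
o=pose(); im=imaging.capture("wrist")[:,:,::-1]; cv2.imwrite("pics/w4.png",im)
np.save("w4.npy",np.r_[o["ee_pos"],o["orientation"]])
cv2.imwrite("pics/w4b.png",cv2.resize(im,(800,600),interpolation=cv2.INTER_CUBIC))
hsv=cv2.cvtColor(im,cv2.COLOR_BGR2HSV)
m=cv2.inRange(hsv,(105,110,50),(125,255,255));m[:,:190]=0;m[:,300:]=0
m=cv2.morphologyEx(m,cv2.MORPH_CLOSE,np.ones((5,5)))
q,l,s,c=cv2.connectedComponentsWithStats(m);i=1+np.argmax(s[1:,4]);print(s[i])
p=cv2.findContours((l==i).astype(np.uint8),0,1)[0][0][:,0]
P=np.array([hit("wrist",u,v,.051,o)[:2] for u,v in p],np.float32)*1000
r=cv2.minAreaRect(P);print(r)
u=np.array([.987,-.162]);print("stand x of centre",(np.array(r[0])-[599,24])@u)
E
```

```text
ee [0.4857 0.0415 0.2199] yaw -9.05 tilt [ 0.0068 -0.0025] t 9.8
[ 231   94   42   84 3396]
((531.31689453125, 35.98569869995117), (47.64906311035156, 98.83112335205078), 80.5267105102539)
stand x of centre -68.74490828704835
```

View pics/w4b.png

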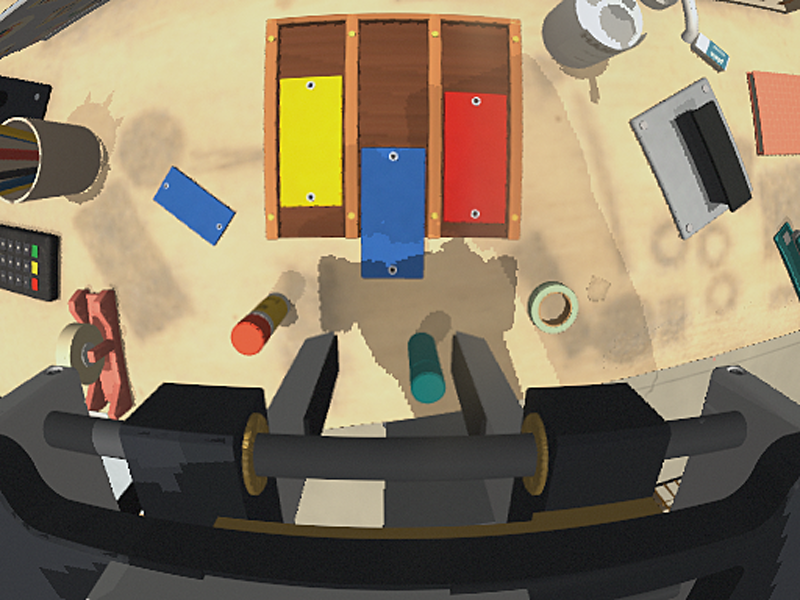

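The blue plate overhangs the front edge by about 31 mm (front hole at (392,270)), still flat between the rails. The glue stick stands upright at (265,320), and the red and yellow plates haven't moved. I'll grip the overhang.

```bash
python3 - <<'E'
from h import *
o=pose(); go(o,[.498,.0415,.029],-9.4)
E
```

```text
ee [0.4853 0.0416 0.2192] yaw -9.05 tilt [ 0.0051 -0.0023] t 9.85
shift [ 0.0116 -0.0022  0.1902] turn [ 0.08 -0.31  0.35]
```

Request:
{"method": "step_arm", "body": {
  "plan": [0.012, -0.002, 0.0, 0, -0.3, 0.35, 0.094, 0.012, -0.002, 0.05, 0, -0.3, 0.35, 0.094, 0.012, -0.002, 0.1, 0, -0.3, 0.35, 0.094, 0.012, -0.002, 0.12, 0, -0.3, 0.35, 0.094, 0.012, -0.002, 0.14, 0, -0.3, 0.35, 0.094, 0.012, -0.002, 0.165, 0, -0.3, 0.35, 0.094, 0.012, -0.002, 0.19, 0, -0.3, 0.35, 0.094, 0.012, -0.002, 0.19, 0, -0.3, 0.35, 0.094]
}}

```text
clock: 10.85
ee_pos: [0.4968, 0.0419, 0.0278]
orientation: [3.13, -0.256, -0.009]
wrist_force: [0.3, 0.6, 0.7]
finger_gap: 0.996
grasp_force: 0.0
```

Request:
{"method": "step_arm", "body": {
  "plan": [0, 0, 0, 0, 0, 0, 0.08, 0, 0, 0, 0, 0, 0, 0.065, 0, 0, 0, 0, 0, 0, 0.055, 0, 0, 0, 0, 0, 0, 0.04, 0, 0, 0, 0, 0, 0, 0.04, 0, 0, 0, 0, 0, 0, 0.04, 0, 0, 0, 0, 0, 0, 0.04],
  "newtons": 30
}}

```text
clock: 11.72
ee_pos: [0.4978, 0.0416, 0.03]
orientation: [3.13, -0.257, -0.003]
wrist_force: [-0.3, 0.1, 2.3]
finger_gap: 0.505
grasp_force: 30.0
```

Request:
{"method": "step_arm", "body": {
  "plan": [0, 0, -0.01, 0, 0, 0, 0.04, 0, 0, -0.03, 0, 0, 0, 0.04, 0, 0, -0.07, 0, 0, 0, 0.04, 0, 0, -0.12, 0, 0, 0, 0.04, -0.02, 0.04, -0.17, 0, 0, -5, 0.04, -0.02, 0.09, -0.17, 0, 0, -11, 0.04, -0.02, 0.14, -0.17, 0, 0, -17, 0.04, -0.02, 0.19, -0.17, 0, 0, -23, 0.04, -0.02, 0.24, -0.17, 0, 0, -29, 0.04, -0.015, 0.29, -0.17, 0, 0, -32.8, 0.04]
}}

```text
clock: 12.98
ee_pos: [0.4354, -0.2433, 0.201]
orientation: [3.075, 0.642, -0.002]
wrist_force: [1.2, 0.2, -0.3]
finger_gap: 0.509
grasp_force: 30.0
```

```bash
python3 - <<'E'
from h import *
o=pose(); print(o["finger_gap"],o["grasp_force"]); go(o,[.43,-.32,.2],23.4)
E
```

```text
ee [ 0.4354 -0.2433  0.201 ] yaw 23.59 tilt [-0.0014 -0.0009] t 12.97
0.5090220385394573 29.99643176794052
shift [-0.0356  0.0681  0.0011] turn [0.02 0.1  0.19]
```

Request:
{"method": "step_arm", "body": {
  "plan": [-0.015, 0.03, 0, 0, 0, 0, 0.04, -0.035, 0.068, 0, 0, 0, 0, 0.04, -0.035, 0.068, 0, 0, 0, 0, 0.04, -0.035, 0.068, 0, 0, 0, 0, 0.04]
}}

```text
clock: 13.48
ee_pos: [0.431, -0.3175, 0.2005]
orientation: [-3.076, -0.638, 0.003]
wrist_force: [0.2, 0.2, 0.2]
finger_gap: 0.507
grasp_force: 30.0
```

```bash
python3 - <<'E'
from h import *
o=pose(); im=imaging.capture("wrist")[:,:,::-1]; cv2.imwrite("pics/w5.png",im)
np.save("w5.npy",np.r_[o["ee_pos"],o["orientation"]])
cv2.imwrite("pics/w5b.png",cv2.resize(im,(800,600),interpolation=cv2.INTER_CUBIC))
E
```

```text
ee [ 0.431  -0.3175  0.2005] yaw 23.44 tilt [-0.0018 -0.0001] t 13.47
```

View pics/w5b.png

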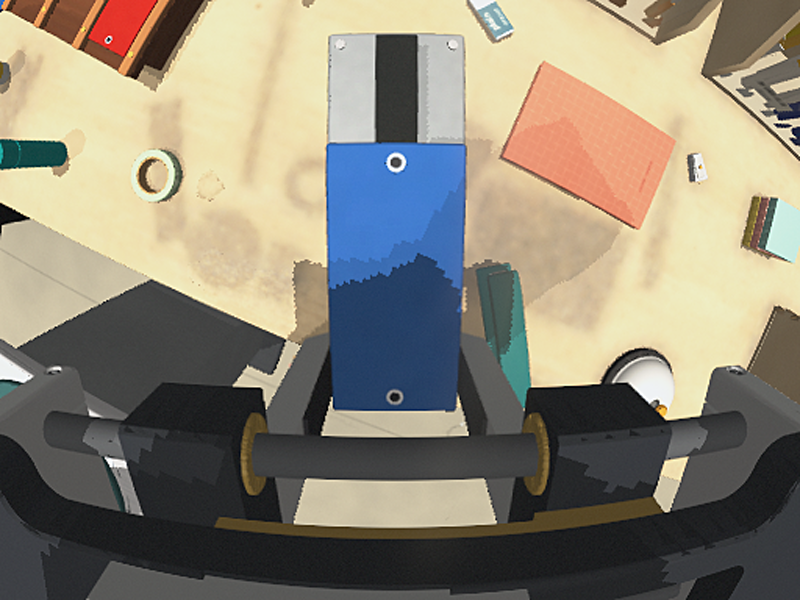

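The plate is held level, with its holes at (396,162) and (395,397). The rest is straight ahead: its far foot edge runs (329,36)–(466,36), and the rubber spans columns 376–418 and ends near row 36.

```bash
python3 - <<'E'
from h import *
d=np.load("w5.npy");o={"ee_pos":d[:3],"orientation":d[3:]};k=.64
M=R.from_rotvec(d[3:]).as_matrix()
T=lambda u,v,z:np.round(M.T@(hit("wrist",u*k,v*k,z,o)-d[:3])*1000,1)
for n,u,v,z in(("hole far",396,162,.2215),("hole near",395,397,.2215),("plate far L",328,145,.2215),("far R",466,145,.2215),("near L",333,409,.2215),("near R",457,409,.2215),("foot far L",329,36,.008),("foot far R",466,36,.008),("foot L low",328,143,.008),("foot R low",466,143,.008),("rub far L",377,36,.05),("rub far R",417,36,.05),("rub low L",376,142,.05),("rub low R",418,142,.05)):
    print(n,T(u,v,z))
go(o,[.549,-.267,.031],23.4)
E
```

```text
hole far [ 76.9   0.1 -21.1]
hole near [ -9.7  -0.  -21. ]
plate far L [ 83.1 -22.9 -21.1]
far R [ 83.2  23.9 -21.1]
near L [-15.3 -24.1 -20.9]
near R [-15.2  24.1 -21. ]
foot far L [189.6 -52.9 192.2]
foot far R [190.   57.1 192.2]
foot L low [ 99.7 -53.1 192.4]
foot R low [100.1  56.7 192.3]
rub far L [175.2 -12.8 150.2]
rub far R [175.3  15.5 150.2]
rub low L [ 96.7 -13.2 150.4]
rub low R [ 96.8  16.2 150.4]
shift [0.1286 0.0007 0.1693] turn [-0.03  0.09  0.04]
```

Request:
{"method": "step_arm", "body": {
  "plan": [0.05, 0.0015, 0, 0, 0, 0, 0.04, 0.092, 0.0015, 0.02, 0, 0, 0, 0.04, 0.092, 0.0015, 0.06, 0, 0, 0, 0.04, 0.092, 0.0015, 0.1, 0, 0, 0, 0.04, 0.092, 0.0015, 0.13, 0, 0, 0, 0.04, 0.092, 0.0015, 0.15, 0, 0, 0, 0.04, 0.092, 0.0015, 0.158, 0, 0, 0, 0.04, 0.092, 0.0015, 0.162, 0, 0, 0, 0.04, 0.092, 0.0015, 0.162, 0, 0, 0, 0.04]
}}

```text
clock: 14.65
ee_pos: [0.5159, -0.2833, 0.0387]
orientation: [3.076, 0.637, -0.002]
wrist_force: [-0.0, 0.5, -0.7]
finger_gap: 0.506
grasp_force: 30.0
```

Request:
{"method": "step_arm", "body": {
  "plan": [0, 0, 0.001, 0, 0, 0, 0.04, 0, 0, 0.002, 0, 0, 0, 0.04, 0, 0, 0.003, 0, 0, 0, 0.04, 0, 0, 0.003, 0, 0, 0, 0.04]
}}

```text
clock: 15.15
ee_pos: [0.5156, -0.2832, 0.0352]
orientation: [3.076, 0.637, -0.003]
wrist_force: [-0.8, -0.6, -0.1]
finger_gap: 0.503
grasp_force: 30.0
```

Not in contact yet, so I'll feel down a little further.

Request:
{"method": "step_arm", "body": {
  "plan": [0, 0, 0.0007, 0, 0, 0, 0.04, 0, 0, 0.0014, 0, 0, 0, 0.04, 0, 0, 0.0014, 0, 0, 0, 0.04]
}}

```text
clock: 15.52
ee_pos: [0.5157, -0.2832, 0.035]
orientation: [3.075, 0.637, -0.003]
wrist_force: [-9.5, 5.0, 25.0]
finger_gap: 0.505
grasp_force: 30.0
```

```bash
python3 - <<'E'
from h import *
o=pose(); print(o["wrist_force"],o["torque"]); im=imaging.capture("wrist")[:,:,::-1]; cv2.imwrite("pics/w6.png",im)
b=imaging.capture("side")[:,:,::-1]; cv2.imwrite("pics/s6.png",b)
A=cv2.resize(b[200:290,160:250],(400,400),interpolation=cv2.INTER_CUBIC);B=cv2.resize(im,(400,300));B=cv2.copyMakeBorder(B,0,100,0,0,0)
cv2.imwrite("pics/c6.png",np.hstack([A,B]))
E
```

```text
ee [ 0.5157 -0.2832  0.035 ] yaw 23.42 tilt [-0.0018 -0.0012] t 15.53
[-9.45273865  5.00748372 25.03252942] [ 0.94517938  2.15979373 -0.02491548]
```

View pics/c6.png

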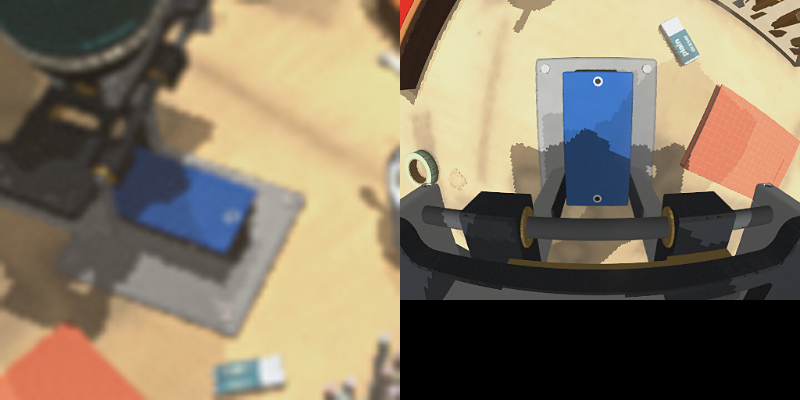

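The plate is down on the rubber with a 25 N press. A thin dark strip of rubber shows past its far end, so it's off-centre by only a few mm. I'll ease the press off and release.

Request:
{"method": "step_arm", "body": {
  "plan": [0.001, 0, -0.0007, 0, 0, 0, 0.04, 0.001, 0, -0.001, 0, 0, 0, 0.04]
}}

```text
clock: 15.88
ee_pos: [0.5166, -0.2831, 0.0351]
orientation: [3.076, 0.637, -0.003]
wrist_force: [-2.2, -1.3, 2.2]
finger_gap: 0.503
grasp_force: 30.0
```

Request:
{"method": "step_arm", "body": {
  "plan": [0, 0, 0, 0, 0, 0, 0.052, 0, 0, 0, 0, 0, 0, 0.06, 0, 0, 0, 0, 0, 0, 0.07, 0, 0, 0, 0, 0, 0, 0.08, 0, 0, 0, 0, 0, 0, 0.08, 0, 0, -0.03, 0, 0, 0, 0.08, 0, 0, -0.07, 0, 0, 0, 0.08, -0.04, 0, -0.12, 0, 0, 0, 0.08, -0.09, 0, -0.17, 0, 0, 0, 0.08, -0.09, 0, -0.17, 0, 0, 0, 0.08]
}}

```text
clock: 17.12
ee_pos: [0.4329, -0.3206, 0.2078]
orientation: [3.073, 0.632, -0.0]
wrist_force: [0.5, 0.5, -0.9]
finger_gap: 0.854
grasp_force: 0.0
```

```bash
python3 - <<'E'
from h import *
o=pose(); im=imaging.capture("wrist")[:,:,::-1]; cv2.imwrite("pics/w7.png",im)
hsv=cv2.cvtColor(im,cv2.COLOR_BGR2HSV)
M=R.from_rotvec(o["orientation"]).as_matrix()
def rect(m,z):
    m=m.copy(); m[:20]=0; m[230:]=0; m[:,:190]=0; m[:,320:]=0
    q,l,s,c=cv2.connectedComponentsWithStats(m);i=1+np.argmax(s[1:,4])
    p=cv2.findContours((l==i).astype(np.uint8),0,1)[0][0][:,0]
    P=np.array([hit("wrist",u,v,z,o)[:2] for u,v in p],np.float32)*1000
    r=cv2.minAreaRect(P);print(z,np.round(r[0],1),np.round(r[1],1),round(r[2],1),s[i])
b=cv2.inRange(hsv,(105,100,40),(125,255,255)); rect(b,.056)
f=cv2.inRange(hsv,(0,0,60),(180,45,230)); rect(cv2.morphologyEx(f,cv2.MORPH_OPEN,np.ones((3,3))),.008)
cv2.imwrite("pics/w7b.png",cv2.resize(im,(800,600),interpolation=cv2.INTER_CUBIC))
E
```

```text
ee [ 0.4329 -0.3206  0.2078] yaw 23.23 tilt [ 0.0006 -0.0041] t 17.12
0.056 [ 547.4 -269.4] [98.2 47.5] 23.3 [ 229   24   44   86 3611]
0.008 [ 547.4 -267.8] [128.8 108.4] 23.3 [ 207   24   86   98 4635]
```

View pics/w7b.png

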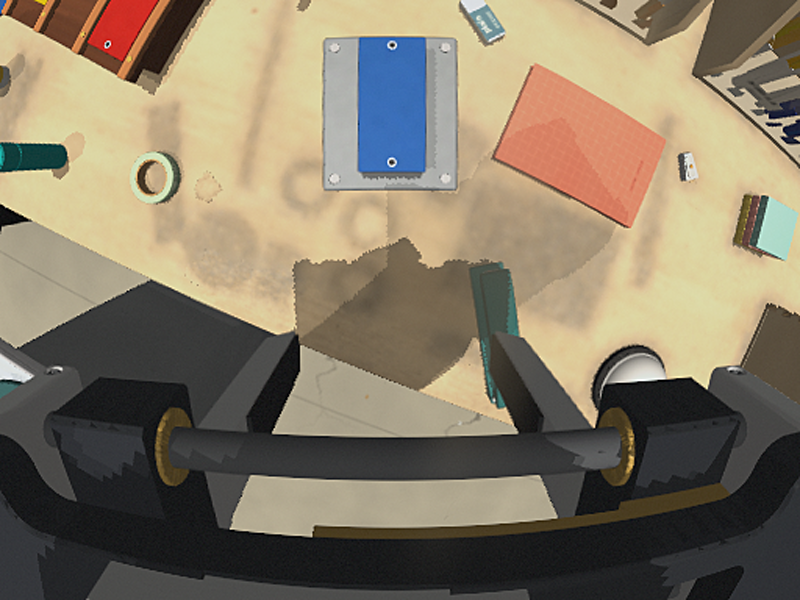

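The plate lies flat on the rest at (392,105), 2 mm off the centre of the rest's foot and aligned with it. The gripper is clear of everything, so I'm handing in.

```bash
python3 -c "
from bench import robot
print(robot.finish_job())"
```

```text
the job is handed in; nothing more can be done
None
```

I handed the job in at about 17 s: the blue plate lies flat on the engraving rest, about 2 mm off centre and aligned with it; the glue stick was upright in its new spot when last seen, and I saw nothing else moved (the hand-in gave no verdict).

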